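# Get the boxed-in V-block out of the tote for drilling

### The job

The V-block at the back of the tote is needed on the slotted steel plate, but it is boxed in: first stand the little vise and the T-bracket over on the cork mat, then slide the tote's divider by its tab about 5 cm forward into the space they left, and set the V-block upright in the middle of the plate with its groove along the plate's slots. Then slide the divider back to its stop and put the vise and the bracket back in the tote, each on the very spot it came from and square in the tote as before. Leave the step block where it lies.

Things in the scene. Friction and masses are not known exactly. Their poses are not given: they have to be found in the camera images.
- tote: Fixed open plywood tote, 212 (x) by 242 (y) by 45 mm high (side strips 50), walls and floor 6. Origin: centre of underside, on the bench (z = 0). x points from front bay (near the robot) to back bay. Vise and bracket stand in front at y +55 and -55, x -48 mm; V-block and step block lie behind the divider at y +55 and -55, x +40, 60 mm from centre to back wall. Left or right varies. Yaw within 0.2.
- divider (a joint): How far the divider is slid forward (tote -x, towards the robot), m: 0 = at its back stop, 0.085 = farthest; starts at 0 to 0.006. It is a 6 mm aluminium panel along tote y, top 47 mm above the bench, mid-plane at tote x = +10 mm when at 0, then only about 7 mm before the V-block. Stays where left; about 2 N slides it. Vise and bracket stand 3 to 11 mm in front of it and block it.
- divider_tab (a point): Middle of the divider's black grip tab, 61 mm above the bench. The tab rises from the middle of the divider's upper edge: 10 mm thick (along tote x), 34 mm wide (along tote y), its top 75 mm above the bench. Moves with the divider; its axes are the tote's.
- vblock: Steel V-block, 0.5 kg, 40 (x) by 90 (y) by 32 mm high, a V groove all along the top, running along its y. Origin: centre of the underside. Lies with its y along the tote's y; grip it across its 40 mm width (x).
- stepblock: Steel step block, 0.5 kg, 40 (x) by 90 (y) mm, a stair of five steps from 12 to 32 mm high along its y. Origin: centre of the underside. Stays where it is.
- vise: Small dark steel machine vise, 0.6 kg, 84 (x) by 50 (y) by 44 mm high: base 18 mm high, two jaws 50 mm wide, the movable one near the middle (22 mm in x), a screw towards its -x. Origin: centre of the underside. Stands with its x along the tote's x; grip it across its 50 mm width (y), at the middle.
- bracket: Aluminium inverted-T bracket, 0.35 kg: base 84 (x) by 50 (y) by 10 mm, an upright web 12 mm thick along its x in the middle, top 47 mm above the underside. Origin: centre of the underside. Stands with its x along the tote's x; grip it by the web (across y).
- mat: Cork mat, 200 by 200 by 4 mm, fixed on the bench to one side of the tote. Origin: centre of its underside; top 4 mm above. Room for the vise and bracket side by side, 100 mm apart in y; a small loose steel collar (28 mm across, 14 high) lies in its +x +y corner.
- plate: Dark steel set-up plate, 160 by 160 by 16 mm, fixed on the bench on the other side of the tote, with four slots in its top along its y (flush: the top is flat). Origin: centre of its underside; top 16 mm above. A small loose brass collar (24 mm across, 15 high) lies in its +x +y corner.
Not all that is in view belongs to the job. What is shaped like the bracket but yellow is not meant.

How it is judged:
By the outcome, as a careful person would: the job done as asked, in the order asked, and still so for the second after the job is handed in, with the robot touching nothing.
It also fails if it takes over 141 s, if anything falls off the work surface, if the arm or the gripper's body presses on something with over 40 N, if the wrist force passes 120 N, or if a joint passes its speed limit or range.

### The arm

A 6-joint arm with a two-finger parallel gripper is mounted at the origin on the work surface. World frame = base frame: x ahead of the robot, y to its left, z up, the work surface at z = 0. Lengths are in m, angles in rad, forces in N, time in s.
With the tool pointing down it reaches from about 0.375 to 0.9 m from the base axis. Payload 3.1 kg.
Tool frame: the origin (TCP) lies at the centre of the arm's flange, where the gripper is bolted on; the fingertips stand robot.tip_extent ahead of it and the grasp point (between the pads) lies 164 mm ahead of it (robot.tip_extent is the distance from the TCP to the fingertips, in m); z points along the fingers, y is the line along which they close (so a half turn about z gives the same grasp; the last joint's range is limited). The gripper opens to 87 mm and grips with 3 to 60 N. Pads are 19 mm wide; open, the fingers measure 117 mm over their backs; the gripper's body (75 mm by 190 mm) begins 51 mm behind the grasp point.
Start: joints at [0.96, 0.527, 1.433, -0, 1.181, -0.178], TCP at [0.262, 0.567, 0.405] pointing down, gripper open.
Joint ranges: [-3.08, 3.08], [-0.75, 2.2], [0.22, 2.44], [-1.43, 4.57], [0, 2.65], [-2.85, 2.85]. Speed limits (rad/s): [2.79, 2.79, 3.14, 3.14, 3.14, 3.14].

### API

Orientations are given as a unit quaternion [x, y, z, w].
In Python, from rig import get_obs, camera, hand_in, cut_out, robot gives the robot as it stands.
- The arm moves only by the tool step_arm, never from a script. Its argument "rows" is a list of rows, each a list of 6 numbers: the shift along the world's x, y, z in m, then the turn, a rotation vector about the world's x, y, z in degrees. A call has 1 to 12 rows; each row shifts and turns the commanded pose from where the row before left it; what a row does not reach is not made up. A row lasts 1/8 s, in which the tool goes at most 62.5 mm and 10.7 degrees, less where a joint would pass 70% of its speed; a pose out of reach is approached as far as the arm can. A call is refused whole if a number of a shift passes 0.0625 or a number of a turn 10.7, either way. A call with a gripper value outside its range is refused whole. "jaw" is the finger opening in m, from 0 to 0.087, set as the call begins (left out, the last holds). The fingers move at their own pace and stop on an object; "squeeze" is the grip in N (left out, the last holds). Time passes only in rows, so rows that do not move let the fingers close. It gives the time, the measured TCP pose, the force, the opening and the grip force at its end, in the units of the state.
- get_obs(): the state, without advancing time (a new reading comes with each control period).
- camera(name): name is "side" or "top" or "wrist"; returns a dict with "pixels" (420x560x3 uint8, blue, green, red), "depth" (420x560 float32, m along the optical axis (not along the pixel's ray), 0 where there is no reading), "fov_y" (degrees; the focal length in pixels is half the picture's height over the tangent of half this angle, whatever the lens; pixels are square), "cx", "cy" (the principal point, pixels), "extrinsics" (4x4, takes a point from camera to world coordinates); the wrist camera has in their place "mount" (4x4, takes a point from camera to tool coordinates, whose origin is the TCP and whose axes are the flange's). Camera axes: x right, y up, looking along -z (the intrinsics and any distortion apply to the point x, -y, -z); pixel columns grow to the right and rows downward; lengths in m; the calibration is good to about 2 mm. The wrist camera is an equidistant fisheye: a pixel r from the principal point sees the ray r / f radians off the axis. A picture is of the moment at which its call begins: read the wrist's pose just before it.
- hand_in(): hands the job in; it is judged then, once.
Trained networks look in the newest picture that a camera, given by its name, has taken for a name from the list of things; names that differ only in an ending like _2 or _b are one class to them, and where a whole thing is asked for, a point or a joint stands for the part that bears it (a point fixed in the world has none). Each returns a list of dicts, best first, with "confidence" (0 to 1); they miss things now and then, are a little off and sometimes report something else, mostly with a low value. They report only what shows in the picture. A call takes as long as a camera call. They do not tell look-alikes from the thing itself.
- cut_out(label, camera): "region" (420x560 bool, what is visible of it) and "extent" ([centre column, centre row, width, height] in pixels, round what is visible of it).
The state is a dict: "time": time; "q": joint angles; "joint_velocities": joint speeds; "joint_torque": joint torques, N m; "position": TCP position; "tool_rot": TCP orientation; "ft_force": force on the tool from outside, world axes, zero at the start; "moment": the same for the moment, N m; "grip_width": finger opening in m; "grip_force": force on a finger pad.
Only numpy, scipy, OpenCV 4.12 (cv2) and the standard library are available. Lean on these libraries where they do the work, as an engineer would, in place of code of your own. Each camera call takes 0.05 s, during which the arm holds its last target. There are 200 camera calls.

## Working session

There is one attempt and no reset: what is moved stays moved. The work goes in short steps, Python scripts to look and compute and a tool call to move; the robot and the scene stay as the last step left them, time stands still between calls to the robot, and variables do not carry over. Pictures are saved under pics/ and viewed, at most 14 in all, crops included, and the job is handed in when it is done.

Besides the shell and the picture viewer there is one more tool, called after "Request:" as a command line: name --pt "numbers of a row" for each row, then --argument value for the rest. step_arm: Moves the arm, as the interface text tells. Its arguments: {"type":"object","properties":{"rows":{"type":"array"},"jaw":{"type":"number"},"squeeze":{"type":"number"}},"required":["rows"]}

```bash
ls; mkdir -p pics; cat > h.py <<'E'
import numpy as np, cv2
from scipy.spatial.transform import Rotation as R
from rig import get_obs, camera, hand_in, cut_out, robot
def cloud(c):
    d=c["depth"]; h,w=d.shape; f=h/2/np.tan(np.radians(c["fov_y"])/2)
    v,u=np.mgrid[:h,:w]; X=(u-c["cx"])/f*d; Y=-(v-c["cy"])/f*d
    P=np.stack([X,Y,-d,np.ones_like(d)],-1)@np.array(c["extrinsics"]).T
    P=P[...,:3]; P[d==0]=np.nan
    return P
E
python3 - <<'E'
from h import *
o=get_obs(); print(o, robot.tip_extent)
for n in ("top","side"):
    c=camera(n); cv2.imwrite(f"pics/{n}0.png",c["pixels"]); print(n,c["fov_y"],c["cx"],c["cy"],[k for k in c],np.round(c["extrinsics"],3).tolist())
    np.save(f"{n}0.npy",cloud(c))
    for l in ["tote","divider_tab","vblock","stepblock","vise","bracket","mat","plate"]:
        print(l,[(round(r["confidence"],2),np.round(r["extent"]).tolist()) for r in cut_out(l,n)[:3]])
E
```

```text
pics
{'time': 0.0, 'q': array([ 9.59493368e-01,  5.28455738e-01,  1.43389184e+00, -1.68868991e-05,
        1.18137174e+00, -1.78513244e-01]), 'joint_velocities': array([-0.00203612, -0.0001847 ,  0.00010176, -0.00093089,  0.00203701,
       -0.00017275]), 'joint_torque': array([ 2.01700765e-03, -4.40038991e+01, -1.76599270e+01,  6.34443923e-02,
        5.81768516e-02, -1.54191043e-04]), 'position': array([0.26191283, 0.56710039, 0.40378094]), 'tool_rot': array([ 2.14706703e-01,  9.76677993e-01, -9.84493365e-04, -4.01881815e-04]), 'ft_force': array([ 0.98220984, -0.25155746, -0.88649601]), 'moment': array([-0.03528959, -0.00654873, -0.00223022]), 'grip_force': 0.0, 'grip_width': 0.08698933698591732} 0.1822
top 44.37895500197562 285.0611713320284 204.49308076248462 ['pixels', 'depth', 'fov_y', 'cx', 'cy', 'extrinsics'] [[0.016, 0.996, -0.088, 0.38], [-1.0, 0.015, -0.019, -0.016], [-0.017, 0.088, 0.996, 1.117], [0.0, 0.0, 0.0, 1.0]]
tote [(0.95, [274.0, 175.0, 122.0, 104.0])]
divider_tab [(0.78, [276.0, 171.0, 103.0, 14.0]), (0.56, [436.0, 210.0, 105.0, 106.0])]
vblock [(0.81, [253.0, 1
[... 199 characters left out ...]
ate [(0.64, [134.0, 225.0, 92.0, 83.0])]
side 46.10909184599562 279.0118483009019 206.99342894631968 ['pixels', 'depth', 'fov_y', 'cx', 'cy', 'extrinsics'] [[0.951, 0.171, -0.257, 0.195], [-0.308, 0.486, -0.818, -0.907], [-0.015, 0.857, 0.514, 0.639], [0.0, 0.0, 0.0, 1.0]]
tote [(0.71, [304.0, 216.0, 119.0, 76.0])]
divider_tab [(0.83, [306.0, 206.0, 32.0, 42.0])]
vblock [(0.62, [310.0, 197.0, 20.0, 23.0])]
stepblock [(0.93, [323.0, 218.0, 23.0, 23.0])]
vise [(0.86, [274.0, 200.0, 33.0, 26.0])]
bracket [(0.85, [212.0, 301.0, 42.0, 50.0]), (0.6, [287.0, 226.0, 47.0, 23.0]), (0.55, [305.0, 166.0, 28.0, 20.0])]
mat [(0.92, [336.0, 334.0, 157.0, 113.0])]
plate [(0.86, [229.0, 171.0, 57.0, 28.0])]
```

```bash
python3 - <<'E'
import cv2
a=cv2.imread("pics/top0.png"); cv2.imwrite("pics/top0c.png",cv2.resize(a[100:330,60:520],(800,400)))
E
```

```text
(no output)
```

View pics/top0c.png

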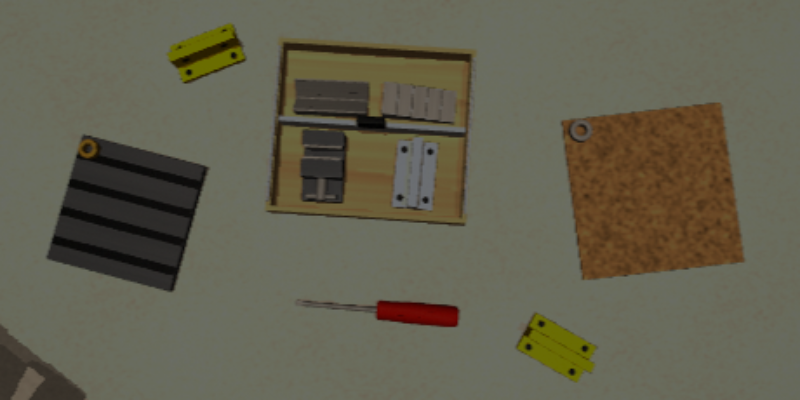

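View pics/side0.png

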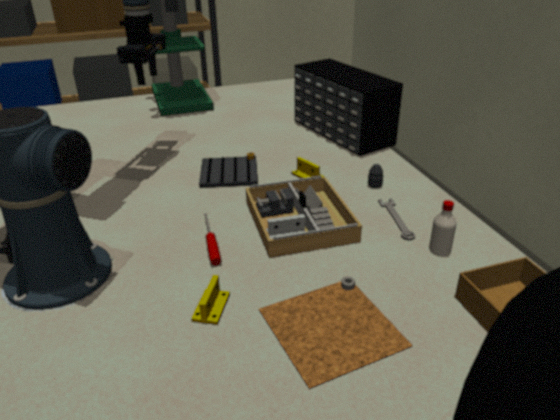

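The vise is at top px (247,196) and the silver bracket at (299,199), both in the tote. The look-alikes are two yellow brackets, at about (179,130) and (380,300) in the top view, and they are not meant. The plate is on the left (+y) and the mat on the right (-y). Next I'll measure poses.

```bash
cat >> h.py <<'E'
def wcloud(c,o):
    d=c["depth"]; h,w=d.shape; f=h/2/np.tan(np.radians(c["fov_y"])/2)
    v,u=np.mgrid[:h,:w]; x=u-c["cx"]; y=v-c["cy"]; r=np.hypot(x,y)+1e-9
    t=np.tan(np.minimum(r/f,1.5)); X=x/r*t*d; Y=-y/r*t*d
    P=np.stack([X,Y,-d,np.ones_like(d)],-1)@np.array(c["mount"]).T
    P=P[...,:3]@R.from_quat(o["tool_rot"]).as_matrix().T+o["position"]; P[d==0]=np.nan
    return P
def rect(p):
    p=p[~np.isnan(p).any(1)]
    (cx,cy),(w,h),a=cv2.minAreaRect((p[:,:2]*1000).astype(np.float32)); return np.round([cx,cy,w,h,a],1)
E
python3 - <<'E'
from h import *
P=np.load("top0.npy"); 
c=camera("top"); P=cloud(c)
print("bench z",np.nanmedian(P[300:320,250:300,2]))
for l in ["tote","divider_tab","vblock","stepblock","vise","bracket","mat","plate"]:
    for r in cut_out(l,"top")[:1]:
        p=P[r["region"]]; z=p[:,2]
        print(l,rect(p),"z pct",np.round(np.nanpercentile(z,[5,50,95]),4), "mean",np.round(np.nanmean(p,0),4))
c=camera("wrist"); print(c["fov_y"],c["cx"],c["cy"],np.round(c["mount"],3).tolist())
E
```

```text
bench z 0.0007078195290813882
tote [544.   31.7 252.5 225.6  87.3] z pct [0.0037 0.0082 0.0495] mean [0.5434 0.0302 0.018 ]
divider_tab [546.5  28.6 223.7  15.9  86.1] z pct [0.0128 0.0461 0.0756] mean [0.5425 0.0273 0.0433]
vblock [582.8  79.7  92.4  51.6  88.3] z pct [0.0089 0.0277 0.0398] mean [0.5798 0.0803 0.0271]
stepblock [576.8 -28.3  89.7  45.3  85.4] z pct [0.016  0.0283 0.0405] mean [ 0.5731 -0.0266  0.0282]
vise [496.2  88.3  50.3  90.5  87.9] z pct [0.022  0.0467 0.0535] mean [0.4929 0.0872 0.0401]
bracket [486.4 -23.6  49.1  84.1  85.9] z pct [0.0138 0.0175 0.0553] mean [ 0.4855 -0.0229  0.0265]
mat [ 471.8 -320.5  204.1  206.2    6.9] z pct [0.0011 0.0045 0.008 ] mean [ 0.47   -0.3197  0.0045]
65.70646984690485 277.53754363364504 209.1369722148707 [[-0.001, 0.96, 0.279, 0.077], [1.0, 0.001, -0.001, -0.001], [-0.001, 0.279, -0.96, 0.019], [0.0, 0.0, 0.0, 1.0]]
```

Request:
step_arm --pt "0.024 -0.054 0 0 0 2.1" --pt "0.024 -0.054 0 0 0 2.1" --pt "0.024 -0.054 0 0 0 2.1" --pt "0.024 -0.054 0 0 0 2.1" --pt "0.024 -0.054 0 0 0 2.1" --pt "0.024 -0.054 0 0 0 2.1" --pt "0.024 -0.054 0 0 0 2.1" --pt "0.024 -0.054 0 0 0 2.1" --pt "0.024 -0.054 0 0 0 2.1" --pt "0.022 -0.051 0 0 0 2.1" --pt "0 0 0 0 0 0" --pt "0 0 0 0 0 0" --jaw 0.072 --squeeze 30

```text
time: 2.9
position: [0.4997, 0.0304, 0.4046]
tool_rot: [0.034, 0.999, 0.0, -0.001]
ft_force: [-1.1, -0.3, -0.2]
grip_width: 0.0722
grip_force: 0.0
```

```bash
python3 - <<'E'
from h import *
o=get_obs(); print(o["position"],np.degrees(o["q"]).round(1))
c=camera("wrist"); P=wcloud(c,o); np.save("w1.npy",P); cv2.imwrite("pics/w1.png",c["pixels"])
for l in ["tote","divider_tab","vblock","stepblock","vise","bracket"]:
    for r in cut_out(l,"wrist")[:1]:
        m=cv2.erode(r["region"].astype(np.uint8),np.ones((3,3)))>0
        np.save(f"m_{l}.npy",r["region"])
        p=P[m]; print(l,round(r["confidence"],2),np.round(r["extent"]),rect(p),np.round(np.nanpercentile(p[:,2],[5,50,95]),4))
c=camera("top"); P=cloud(c)
for l in ["mat","plate"]:
    for r in cut_out(l,"top")[:2]: print(l,r["extent"],rect(P[r["region"]]),np.nanmedian(P[r["region"]][:,2]))
E
```

```text
[0.499709   0.03042699 0.40456682] [ -9.3  20.7  99.6   0.   59.7 -95.5]
tote 0.59 [278. 202. 229. 157.] [531.1  28.5 239.6 198.5  87. ] [0.0056 0.0075 0.0498]
vblock 0.65 [325. 247.  74.  38.] [578.2  79.1  85.9  39.2  87.9] [0.0171 0.0292 0.0388]
stepblock 0.84 [232. 253.  71.  42.] [574.  -28.3  87.4  40.1  85. ] [0.0199 0.0296 0.0393]
vise 0.63 [332. 179.  48.  85.] [493.   87.2  48.9  83.4  87.6] [0.0239 0.0492 0.0516]
bracket 0.93 [230. 181.  48.  82.] [485.9 -24.7  48.5  83.6  85.4] [0.0156 0.0174 0.0543]
mat [435.9, 211.9, 104.5, 106.4] [ 473.3 -319.6  203.4  204.4    7.7] 0.004519178387208278
plate [130.2, 222.0, 89.3, 88.7] [417.2 263.9 319.1 163.3  76.3] 0.017095256839770423
```

View pics/w1.png

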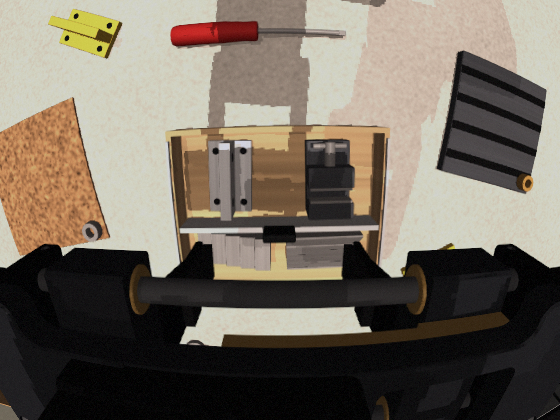

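```bash
python3 - <<'E'
from h import *
P=np.load("w1.npy"); mv=np.load("m_vise.npy"); mb=np.load("m_bracket.npy")
def line(p,n):
    p=p[~np.isnan(p).any(1)]
    vx,vy,x,y=cv2.fitLine((p[:,:2]*1000).astype(np.float32),cv2.DIST_HUBER,0,.01,.01).ravel()
    print(n,len(p),"ang",np.degrees(np.arctan2(vy,vx)).round(2),"mean",p.mean(0).round(4),"rng",np.percentile(p,[1,99],axis=0).round(4).tolist())
line(P[mb&(P[...,2]>.045)],"web")
line(P[mv&(P[...,2]>.045)],"vise top"); print(rect(P[mv&(P[...,2]>.045)]),rect(P[mv]))
X,Y,Z=P[...,0],P[...,1],P[...,2]
ob=cv2.dilate((mv|mb).astype(np.uint8),np.ones((5,5)))>0
print(rect(P[mb]))
line(P[(Z>.04)&(Z<.06)&(abs(X-.545)<.014)&(abs(Y-.03)<.1)&(abs(Y-.03)>.022)&~ob],"divider")
line(P[(Z>.06)&(Z<.09)&(abs(X-.545)<.02)&(abs(Y-.03)<.03)],"tab")
line(P[(Z>.042)&(Z<.058)&(abs(X-.49)<.05)&(abs(Y-.15)<.02)],"wall+y")
line(P[(Z>.042)&(Z<.058)&(abs(X-.49)<.05)&(abs(Y+.09)<.02)],"wall-y")
line(P[(Z>.038)&(Z<.055)&(abs(X-.43)<.02)&(abs(Y-.03)<.09)],"wall front")
m=(Z>.009)&(Z<.022)&(X>.3)&(X<.6)&(Y>.2)&(Y<.45)
Pt=cloud(camera("top")); Z=Pt[...,2];
m=(Z>.009)&(Z<.025)&(abs(Pt[...,0]-.44)<.13)&(abs(Pt[...,1]-.31)<.13)
n,l,s,_=cv2.connectedComponentsWithStats(m.astype(np.uint8)); k=1+np.argmax(s[1:,4]); print("plate",s[k],rect(Pt[l==k]),Pt[l==k].mean(0))
E
```

```text
web 944 ang -4.35 mean [ 0.4842 -0.024   0.0531] rng [[0.4447, -0.0322, 0.0459], [0.5273, -0.016, 0.0553]]
vise top 1978 ang 1.77 mean [0.5054 0.0865 0.0504] rng [[0.478, 0.0624, 0.0463], [0.5348, 0.1113, 0.0524]]
[506.7  87.1  49.8  57.7  87.9] [497.2  89.7  55.2  92.5  86.8]
[486.3 -25.5  51.5  85.   86.3]
divider 985 ang 86.9 mean [0.5433 0.0297 0.0465] rng [[0.536, -0.0682, 0.0402], [0.5514, 0.1282, 0.0493]]
tab 439 ang 87.75 mean [0.5425 0.0283 0.0729] rng [[0.5386, 0.0122, 0.0609], [0.549, 0.0451, 0.0774]]
wall+y 654 ang -2.68 mean [0.486  0.1478 0.0475] rng [[0.4408, 0.1328, 0.0422], [0.5386, 0.154, 0.0523]]
wall-y 649 ang -2.46 mean [ 0.4932 -0.0851  0.0478] rng [[0.441, -0.0907, 0.0423], [0.5397, -0.0716, 0.0522]]
wall front 1036 ang 87.17 mean [0.4357 0.0259 0.0459] rng [[0.4279, -0.058, 0.0409], [0.4491, 0.1182, 0.0542]]
plate [  87  178   91   89 5333] [434.3 332.8 161.9 160.2  76.3] [0.43203733 0.33166705 0.01709693]
```

Request:
step_arm --pt "-0.003 0.03 -0.05 0 0 1.1" --pt "-0.003 0.027 -0.05 0 0 0" --pt "0 0 -0.05 0 0 0" --pt "0 0 -0.04 0 0 0" --pt "0 0 -0.02 0 0 0" --pt "0 0 0 0 0 0" --pt "0 0 0 0 0 0"

```text
time: 4.32
position: [0.4945, 0.0874, 0.1954]
tool_rot: [0.024, 1.0, -0.0, 0.001]
ft_force: [-0.1, -0.5, 1.1]
grip_width: 0.0719
grip_force: 0.0
```

Request:
step_arm --pt "0 0 0 0 0 0" --pt "0 0 0 0 0 0" --pt "0 0 0 0 0 0" --pt "0 0 0 0 0 0" --jaw 0.04 --squeeze 30

```text
time: 4.82
position: [0.4943, 0.0876, 0.1954]
tool_rot: [0.024, 1.0, 0.0, 0.001]
ft_force: [-0.8, 2.2, 5.7]
grip_width: 0.0497
grip_force: 30.0
```

Request:
step_arm --pt "0 0 0.02 0 0 0" --pt "0 0 0.04 0 0 0" --pt "0 0 0.04 0 0 0" --pt "-0.002 -0.03 0 0 0 0" --pt "-0.003 -0.053 0 0 0 0" --pt "-0.003 -0.053 0 0 0 0" --pt "-0.003 -0.053 0 0 0 0" --pt "-0.003 -0.053 0 0 0 0" --pt "-0.003 -0.053 0 0 0 0" --pt "-0.003 -0.053 0 0 0 0" --pt "-0.003 -0.053 0 0 0 0" --pt "-0.002 -0.035 0 0 0 0"

```text
time: 6.32
position: [0.468, -0.3509, 0.293]
tool_rot: [0.024, 1.0, 0.001, -0.001]
ft_force: [-0.6, 0.5, -7.2]
grip_width: 0.0498
grip_force: 30.0
```

Request:
step_arm --pt "0 -0.022 0 0 0 0" --pt "0 0 -0.04 0 0 0" --pt "0 0 -0.04 0 0 0" --pt "0 0 -0.012 0 0 0" --pt "0 0 -0.005 0 0 0" --pt "0 0 -0.004 0 0 0" --pt "0 0 0 0 0 0" --pt "0 0 0 0 0 0"

```text
time: 7.32
position: [0.4693, -0.3709, 0.1948]
tool_rot: [0.024, 1.0, -0.001, 0.001]
ft_force: [0.6, -0.1, -7.2]
grip_width: 0.0497
grip_force: 30.0
```

Request:
step_arm --pt "0 0 -0.001 0 0 0" --pt "0 0 -0.0005 0 0 0" --pt "0 0 0 0 0 0"

```text
time: 7.7
position: [0.4693, -0.3709, 0.1934]
tool_rot: [0.024, 1.0, -0.0, 0.0]
ft_force: [-2.0, 1.1, 4.2]
grip_width: 0.05
grip_force: 30.0
```

Request:
step_arm --pt "0 0 0 0 0 0" --pt "0 0 0 0 0 0" --pt "0 0 0.03 0 0 0" --pt "0 0 0.05 0 0 0" --pt "0 0 0.05 0 0 0" --pt "0 0.05 0 0 0 0" --pt "0 0.06 0 0 0 0" --pt "0 0.06 0 0 0 0" --pt "0 0.06 0 0 0 0" --pt "0.01 0.06 0 0 0 0" --pt "0.0065 0.0555 0 0 0 0" --pt "0 0 0 0 0 0" --jaw 0.072

```text
time: 9.2
position: [0.4853, -0.0216, 0.3223]
tool_rot: [0.02, 1.0, 0.0, -0.0]
ft_force: [-0.2, -0.1, -0.3]
grip_width: 0.0724
grip_force: 0.0
```

```bash
python3 - <<'E'
from h import *
o=get_obs(); print(o["position"],o["tool_rot"])
c=camera("wrist"); o=get_obs(); print(o["position"],o["tool_rot"])
P=wcloud(c,o)
for l in ["bracket"]:
  for r in cut_out(l,"wrist")[:2]:
    m=r["region"]; p=P[m]; q=P[m&(P[...,2]>.045)]
    print(r["confidence"],r["extent"],rect(p),np.nanmean(q,0),rect(q))
P=cloud(camera("top"))
for l in ["vise","bracket"]:
  for r in cut_out(l,"top")[:2]: print(l,r["confidence"],r["extent"],rect(P[r["region"]]))
E
```

```text
[ 0.48531656 -0.02155075  0.32234773] [ 2.03284453e-02  9.99793318e-01  2.65130380e-04 -6.83070927e-05]
[ 0.48565803 -0.02338075  0.32238795] [ 2.13246408e-02  9.99772537e-01 -1.94719034e-04  3.10069442e-04]
0.94 [94.7, 23.4, 88.3, 44.9] [ 289.3 -207.1  102.5   48.    78.7] [ 0.28771868 -0.18656278  0.04728828] [ 281.4 -195.9   72.2   12.4   61.7]
0.85 [276.2, 208.9, 57.6, 110.1] [489.4 -26.2  52.7  91.   86.7] [ 0.48385469 -0.02672726  0.05361869] [486.7 -26.9  12.   83.9  85.2]
vise 0.78 [463.0, 211.7, 33.0, 44.6] [ 469.8 -369.9   51.9   87.7   88.3]
bracket 0.9 [180.0, 131.8, 45.6, 36.1] [636.4 241.2  51.5  87.3  22. ]
bracket 0.8 [377.7, 298.6, 49.2, 40.7] [ 278.4 -198.8   83.9   49.4   61. ]
```

Request:
step_arm --pt "0 -0.001 -0.045 0 0 0" --pt "0 0 -0.045 0 0 0" --pt "0 0 -0.02 0 0 0" --pt "0 0 -0.01 0 0 0" --pt "0 0 0 0 0 0" --jaw 0.036

```text
time: 10.07
position: [0.4857, -0.027, 0.202]
tool_rot: [0.024, 1.0, 0.0, -0.0]
ft_force: [0.7, 0.2, -0.2]
grip_width: 0.0377
grip_force: 0.0
```

Request:
step_arm --pt "0 0 0 0 0 0" --pt "0 0 0 0 0 0" --pt "0 0 0 0 0 0" --pt "0 0 0 0 0 0" --jaw 0.005

```text
time: 10.58
position: [0.4857, -0.0258, 0.2029]
tool_rot: [0.024, 1.0, 0.0, 0.0]
ft_force: [-0.0, 2.1, 5.6]
grip_width: 0.0119
grip_force: 29.9
```

Request:
step_arm --pt "0 0 0.02 0 0 0" --pt "0 0 0.04 0 0 0" --pt "-0.004 -0.03 0.03 0 0 0" --pt "-0.006 -0.05 0 0 0 0" --pt "-0.006 -0.05 0 0 0 0" --pt "-0.006 -0.05 0 0 0 0" --pt "-0.005 -0.04 0 0 0 0" --pt "-0.002 -0.025 0 0 0 0" --pt "0 0 -0.04 0 0 0" --pt "0 0 -0.035 0 0 0" --pt "0 0 -0.01 0 0 0" --pt "0 0 -0.005 0 0 0"

```text
time: 12.08
position: [0.4566, -0.2711, 0.2019]
tool_rot: [0.023, 1.0, 0.0, -0.0]
ft_force: [-0.2, 1.0, -3.3]
grip_width: 0.0121
grip_force: 29.9
```

Request:
step_arm --pt "0 0 -0.0015 0 0 0" --pt "0 0 -0.001 0 0 0" --pt "0 0 0 0 0 0"

```text
time: 12.45
position: [0.457, -0.2713, 0.201]
tool_rot: [0.023, 1.0, -0.001, 0.001]
ft_force: [0.1, 1.2, 1.9]
grip_width: 0.0121
grip_force: 29.9
```

Request:
step_arm --pt "0 0 0 0 0 0" --pt "0 0 0 0 0 0" --pt "0 0 0.05 0 0 0" --pt "0 0 0.06 0 0 0" --pt "0.01 0.03 0.04 0 0 -10" --pt "0.01 0.035 0 0 0 -10" --pt "0.01 0.035 0 0 0 -10" --pt "0.01 0.035 0 0 0 -10" --pt "0.01 0.035 0 0 0 -10" --pt "0.01 0.035 0 0 0 -10" --pt "0.01 0.035 0 0 0 -10" --pt "0.01 0.035 0 0 0 -10" --jaw 0.04

```text
time: 13.95
position: [0.5367, 0.0051, 0.3497]
tool_rot: [0.663, 0.749, -0.0, 0.0]
ft_force: [0.2, -0.7, 0.1]
grip_width: 0.04
grip_force: 0.0
```

Request:
step_arm --pt "0.0055 0.024 0 0 0 -10" --pt "0 0 0 0 0 0" --pt "0 0 0 0 0 0" --pt "0 0 0 0 0 0"

```text
time: 14.45
position: [0.542, 0.0269, 0.3497]
tool_rot: [0.724, 0.69, -0.0, 0.0]
ft_force: [0.7, 0.5, 0.7]
grip_width: 0.0401
grip_force: 0.0
```

```bash
python3 - <<'E'
from h import *
c=camera("wrist"); o=get_obs(); print(o["position"],o["tool_rot"],np.degrees(o["q"]).round(0))
P=wcloud(c,o); np.save("w2.npy",P); cv2.imwrite("pics/w2.png",c["pixels"])
X,Y,Z=P[...,0],P[...,1],P[...,2]
m=(Z>.068)&(Z<.085)&(abs(X-.545)<.03)&(abs(Y-.03)<.04); print("tab",rect(P[m]),np.nanmean(P[m],0))
for l in ["vblock","divider_tab"]:
  for r in cut_out(l,"wrist")[:2]:
    q=P[r["region"]]; print(l,r["confidence"],r["extent"],rect(q),np.nanpercentile(q[:,2],[5,50,95]))
P=cloud(camera("top")); cc=camera("top"); cv2.imwrite("pics/top2.png",cc["pixels"])
for l in ["vise","bracket","vblock","divider_tab"]:
  for r in cut_out(l,"top")[:2]: print(l,r["confidence"],r["extent"],rect(P[r["region"]]))
E
```

```text
[0.54197246 0.0269177  0.34973898] [ 7.23767148e-01  6.90044276e-01 -1.11088077e-04 -1.18009352e-06] [-9. 28. 97. -0. 55. -6.]
tab [544.4  28.2  34.5   9.2  87.2] [0.54433506 0.02937457 0.0751077 ]
vblock 0.86 [317.5, 140.2, 43.0, 95.3] [582.9  79.8  90.7  46.5  88.4] [0.0170219  0.02919904 0.03884199]
divider_tab 0.73 [281.7, 175.6, 8.8, 202.2] [545.1  45.8 190.2   9.1  87.4] [0.04659895 0.0481197  0.0760959 ]
vise 0.57 [461.3, 211.4, 34.6, 36.6] [ 468.8 -373.    57.7   83.1   87.6]
bracket 0.93 [379.9, 299.4, 53.8, 43.4] [ 277.  -201.5   92.5   51.6   62. ]
bracket 0.82 [411.5, 215.4, 25.4, 39.3] [ 459.8 -271.6   55.7   89.5   83.8]
vblock 0.71 [237.3, 157.8, 12.2, 19.7] [577.9 111.9  27.1  35.7  88.4]
divider_tab 0.51 [312.5, 175.4, 28.0, 9.6] [522.4 -34.5  46.   89.   43.6]
```

View pics/w2.png

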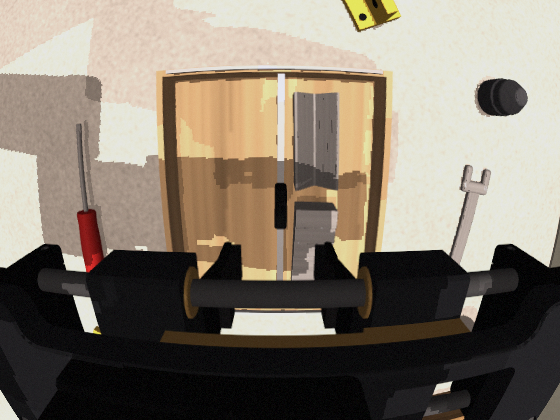

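Request:
step_arm --pt "0.0025 0.0015 -0.045 0 0 0" --pt "0 0 -0.045 0 0 0" --pt "0 0 -0.02 0 0 0" --pt "0 0 -0.01 0 0 0" --pt "0 0 0 0 0 0" --pt "0 0 0 0 0 0"

```text
time: 15.65
position: [0.5451, 0.0293, 0.2307]
tool_rot: [0.724, 0.69, 0.001, 0.001]
ft_force: [0.2, 1.0, -0.2]
grip_width: 0.0399
grip_force: 0.0
```

Request:
step_arm --pt "0 0 0 0 0 0" --pt "0 0 0 0 0 0" --pt "0 0 0 0 0 0" --jaw 0.005 --squeeze 15

```text
time: 16.02
position: [0.5447, 0.0294, 0.2301]
tool_rot: [0.724, 0.69, 0.0, 0.0]
ft_force: [1.2, 0.1, -0.3]
grip_width: 0.0177
grip_force: 0.0
```

Request:
step_arm --pt "0 0 0 0 0 0" --pt "0 0 0 0 0 0" --pt "-0.005 0.0002 0 0 0 0" --pt "-0.01 0.0005 0 0 0 0" --pt "-0.015 0.0007 0 0 0 0" --pt "-0.012 0.0006 0 0 0 0" --pt "-0.006 0.0003 0 0 0 0" --pt "-0.002 0.0001 0 0 0 0" --pt "0 0 0 0 0 0" --pt "0 0 0 0 0 0"

```text
time: 17.27
position: [0.4944, 0.0319, 0.2299]
tool_rot: [0.724, 0.69, -0.0, -0.0]
ft_force: [0.1, 2.5, 4.2]
grip_width: 0.0098
grip_force: 15.0
```

Request:
step_arm --pt "0 0 0 0 0 0" --pt "0 0 0 0 0 0" --pt "0 0 0.05 0 0 0" --pt "0 0 0.05 0 0 0" --pt "0.04 0.024 0 0 0 0" --pt "0.046 0.024 0 0 0 0" --pt "0 0 0 0 0 0" --pt "0 0 0 0 0 0" --pt "0 0 0 0 0 0" --jaw 0.062

```text
time: 18.4
position: [0.5793, 0.0793, 0.3292]
tool_rot: [0.724, 0.69, -0.001, -0.001]
ft_force: [-0.9, -0.2, 0.5]
grip_width: 0.0615
grip_force: 0.0
```

```bash
python3 - <<'E'
from h import *
c=camera("wrist"); o=get_obs(); print(o["position"],o["tool_rot"])
P=wcloud(c,o); cv2.imwrite("pics/w3.png",c["pixels"])
X,Y,Z=P[...,0],P[...,1],P[...,2]
m=(Z>.068)&(Z<.085)&(abs(X-.495)<.03)&(abs(Y-.03)<.04); print("tab",rect(P[m]),np.nanmean(P[m],0))
for l in ["vblock"]:
  for r in cut_out(l,"wrist")[:2]:
    q=P[r["region"]]; q2=q[q[:,2]>.033]; print(l,r["confidence"],r["extent"],rect(q),rect(q2))
E
```

```text
[0.57951341 0.07925184 0.32932448] [ 0.72378687  0.6900227  -0.00083548 -0.000743  ]
tab [495.   39.8  17.6  10.2  80.2] [0.49542048 0.04279461 0.0742091 ]
vblock 0.57 [281.6, 201.0, 47.2, 102.4] [580.   80.4  89.8  40.2  88.2] [580.   80.5  89.5  40.2  88.2]
```

View pics/w3.png

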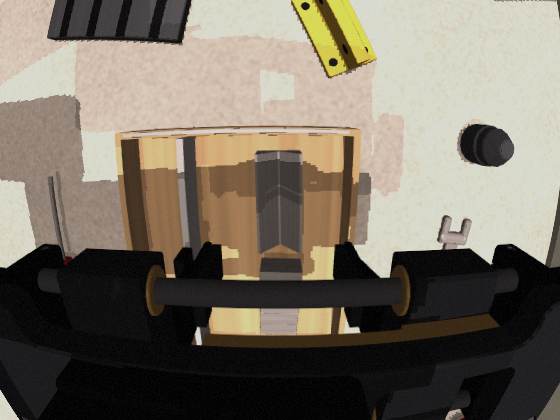

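Request:
step_arm --pt "0 0.001 -0.045 0 0 0.5" --pt "0 0 -0.045 0 0 0" --pt "0 0 -0.025 0 0 0" --pt "0 0 -0.015 0 0 0" --pt "0 0 -0.006 0 0 0" --pt "0 0 0 0 0 0"

```text
time: 19.25
position: [0.5808, 0.0807, 0.1941]
tool_rot: [0.721, 0.693, 0.0, 0.0]
ft_force: [0.0, -0.8, 0.1]
grip_width: 0.0619
grip_force: 0.0
```

Request:
step_arm --pt "0 0 0 0 0 0" --pt "0 0 0 0 0 0" --pt "0 0 0 0 0 0" --pt "0 0 0 0 0 0" --jaw 0.03 --squeeze 35

```text
time: 19.75
position: [0.5802, 0.0808, 0.1943]
tool_rot: [0.72, 0.693, -0.0, -0.0]
ft_force: [-2.3, 0.9, 5.5]
grip_width: 0.0397
grip_force: 35.0
```

Request:
step_arm --pt "0 0 0.02 0 0 0" --pt "0 0 0.04 0 0 0" --pt "0 0 0.06 0 0 0" --pt "-0.01 0.03 0.02 0 0 -2" --pt "-0.02 0.04 0 0 0 -2" --pt "-0.02 0.04 0 0 0 -2" --pt "-0.02 0.04 0 0 0 -2" --pt "-0.02 0.03 0 0 0 -2" --pt "-0.02 0.03 0 0 0 -1.5" --pt "-0.015 0.02 0 0 0 0" --pt "0 0 0 0 0 0" --pt "0 0 0 0 0 0"

```text
time: 21.25
position: [0.4557, 0.3105, 0.333]
tool_rot: [0.786, 0.618, -0.0, 0.0]
ft_force: [1.0, 0.1, -5.6]
grip_width: 0.04
grip_force: 35.0
```

```bash
python3 - <<'E'
from h import *
def plate(P,n):
    Z=P[...,2]; m=(Z>.010)&(Z<.023)&(abs(P[...,0]-.434)<.11)&(abs(P[...,1]-.333)<.11)
    k,l,s,_=cv2.connectedComponentsWithStats(m.astype(np.uint8)); k=1+np.argmax(s[1:,4]); print(n,s[k],rect(P[l==k]),np.nanmedian(P[l==k][:,2]))
plate(np.load("w1.npy"),"w1")
c=camera("wrist"); o=get_obs(); print(o["position"],o["tool_rot"]); plate(wcloud(c,o),"w4"); cv2.imwrite("pics/w4.png",c["pixels"])
plate(cloud(camera("side")),"side")
plate(np.load("top0.npy"),"top0")
E
```

```text
w1 [  439    50   107   144 10311] [435.2 331.8 161.9 160.6  76.2] 0.0167752430581658
[0.45598966 0.31023475 0.33322444] [ 7.86540091e-01  6.17539130e-01 -3.00589034e-04  1.30600619e-04]
w4 [  166    96   172   164 18515] [435.  331.8 160.9 161.1  76.2] 0.01677160984435694
side [ 199  155   60   31 1559] [436.5 329.5 168.8 160.2  76.3] 0.01835174795045258
top0 [  87  178   92   89 5375] [434.6 333.  162.4 160.2  76.2] 0.01708341930863333
```

View pics/w4.png

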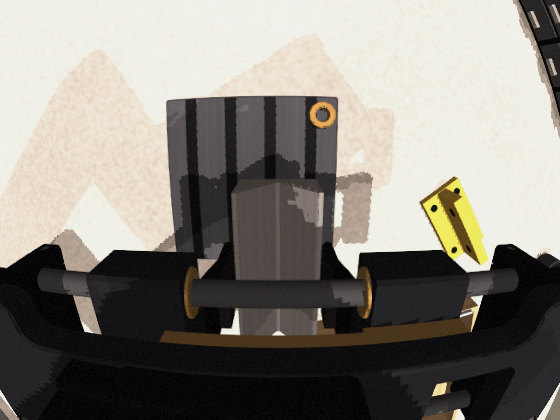

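Request:
step_arm --pt "-0.0105 0.011 0 0 0 0" --pt "-0.01 0.01 -0.03 0 0 0" --pt "0 0 -0.045 0 0 0" --pt "0 0 -0.035 0 0 0" --pt "0 0 -0.012 0 0 0" --pt "0 0 -0.005 0 0 0" --pt "0 0 -0.001 0 0 0" --pt "0 0 0 0 0 0" --pt "0 0 0 0 0 0"

```text
time: 22.48
position: [0.4354, 0.3319, 0.2067]
tool_rot: [0.786, 0.618, 0.001, 0.0]
ft_force: [-0.6, 0.5, -4.8]
grip_width: 0.0399
grip_force: 35.0
```

Request:
step_arm --pt "0 0 -0.001 0 0 0" --pt "0 0 0 0 0 0" --pt "0 0 0 0 0 0"

```text
time: 22.85
position: [0.4351, 0.3318, 0.2048]
tool_rot: [0.786, 0.618, -0.0, -0.0]
ft_force: [0.2, -0.5, -5.2]
grip_width: 0.0398
grip_force: 35.0
```

Request:
step_arm --pt "0 0 -0.001 0 0 0" --pt "0 0 0 0 0 0" --pt "0 0 0 0 0 0"

```text
time: 23.22
position: [0.4351, 0.3318, 0.2043]
tool_rot: [0.786, 0.618, 0.0, 0.0]
ft_force: [-1.5, -1.6, 4.0]
grip_width: 0.0397
grip_force: 35.0
```

Request:
step_arm --pt "0 0 0 0 0 0" --pt "0 0 0 0 0 0" --pt "0 0 0.03 0 0 0" --pt "0 0 0.05 0 0 0" --pt "0 0 0.05 0 0 0" --pt "0 0 0 0 0 0" --pt "0 0 0 0 0 0" --jaw 0.06

```text
time: 24.1
position: [0.4348, 0.3316, 0.3335]
tool_rot: [0.786, 0.618, -0.0, -0.0]
ft_force: [0.7, -0.5, -0.6]
grip_width: 0.0598
grip_force: 0.0
```

```bash
python3 - <<'E'
from h import *
c=camera("wrist"); o=get_obs(); print(o["position"]); P=wcloud(c,o); cv2.imwrite("pics/w5.png",c["pixels"])
Z=P[...,2]; m=(Z>.040)&(Z<.06)&(abs(P[...,0]-.435)<.06)&(abs(P[...,1]-.332)<.06); print(rect(P[m]))
for r in cut_out("vblock","wrist")[:1]: print(r["confidence"],rect(P[r["region"]]))
m=(Z>.010)&(Z<.023)&(abs(P[...,0]-.434)<.11)&(abs(P[...,1]-.333)<.11);print(rect(P[m]))
P=cloud(camera("top"));
for r in cut_out("vblock","top")[:1]: print(r["confidence"],rect(P[r["region"]]))
E
```

```text
[0.43458786 0.33151356 0.33275395]
[434.2 330.7  90.2  40.2  76.4]
0.85 [432.3 328.6  95.5  42.9  76.5]
[434.  332.  160.3 161.4  76.3]
0.83 [433.7 329.   86.1  43.6  76.1]
```

Request:
step_arm --pt "0.007 -0.03 0 0 0 2" --pt "0.01 -0.05 0 0 0 2" --pt "0.01 -0.05 0 0 0 2" --pt "0.01 -0.05 0 0 0 2" --pt "0.01 -0.05 0 0 0 2" --pt "0.01 -0.05 0 0 0 1" --pt "0.0025 -0.02 0 0 0 0" --pt "0 0 0 0 0 0" --pt "0 0 0 0 0 0" --pt "0 0 0 0 0 0" --jaw 0.04

```text
time: 25.55
position: [0.4942, 0.0329, 0.3335]
tool_rot: [0.723, 0.691, -0.0, -0.0]
ft_force: [-0.3, 0.3, -1.0]
grip_width: 0.0402
grip_force: 0.0
```

```bash
python3 - <<'E'
from h import *
c=camera("wrist"); o=get_obs(); print(o["position"],o["tool_rot"]); P=wcloud(c,o)
X,Y,Z=P[...,0],P[...,1],P[...,2]
m=(Z>.068)&(Z<.085)&(abs(X-.495)<.03)&(abs(Y-.03)<.04); print("tab",rect(P[m]),np.nanmean(P[m],0))
E
```

```text
[0.49426194 0.03289935 0.33358644] [ 7.22922138e-01  6.90929421e-01 -1.46172036e-04 -3.10739517e-04]
tab [494.3  31.   34.2   9.5  87.2] [0.4942778  0.03211172 0.07517367]
```

Request:
step_arm --pt "0 -0.001 -0.045 0 0 0" --pt "0 0 -0.04 0 0 0" --pt "0 0 -0.0125 0 0 0" --pt "0 0 -0.006 0 0 0" --pt "0 0 0 0 0 0"

```text
time: 26.22
position: [0.495, 0.0309, 0.2309]
tool_rot: [0.723, 0.69, 0.0, 0.001]
ft_force: [0.1, -0.4, -0.1]
grip_width: 0.0399
grip_force: 0.0
```

Request:
step_arm --pt "0 0 0 0 0 0" --pt "0 0 0 0 0 0" --pt "0 0 0 0 0 0" --pt "0 0 0 0 0 0" --pt "0 0 0 0 0 0" --pt "0.005 -0.0002 0 0 0 0" --pt "0.01 -0.0005 0 0 0 0" --pt "0.015 -0.0007 0 0 0 0" --pt "0.01 -0.0005 0 0 0 0" --pt "0.005 -0.0003 0 0 0 0" --pt "0.002 -0.0001 0 0 0 0" --pt "0 0 0 0 0 0" --jaw 0.005 --squeeze 20

```text
time: 27.72
position: [0.5419, 0.0283, 0.2305]
tool_rot: [0.724, 0.69, 0.0, 0.0]
ft_force: [-1.2, -1.6, 3.7]
grip_width: 0.0095
grip_force: 20.0
```

Request:
step_arm --pt "0.002 -0.0001 0 0 0 0" --pt "0 0 0 0 0 0" --pt "0 0 0 0 0 0"

```text
time: 28.1
position: [0.5437, 0.0282, 0.2305]
tool_rot: [0.724, 0.69, 0.0, 0.0]
ft_force: [-2.1, -0.2, 5.0]
grip_width: 0.0098
grip_force: 20.0
```

Request:
step_arm --pt "0.0015 0 0 0 0 0" --pt "0 0 0 0 0 0" --pt "0 0 0 0 0 0"

```text
time: 28.48
position: [0.5452, 0.0282, 0.2305]
tool_rot: [0.724, 0.69, -0.0, 0.0]
ft_force: [-1.9, -1.6, 6.1]
grip_width: 0.0097
grip_force: 20.0
```

Request:
step_arm --pt "0.0015 -0.0001 0 0 0 0" --pt "0 0 0 0 0 0" --pt "0 0 0 0 0 0"

```text
time: 28.85
position: [0.5466, 0.0281, 0.2305]
tool_rot: [0.724, 0.69, -0.0, 0.0]
ft_force: [-1.8, -1.0, 5.4]
grip_width: 0.0099
grip_force: 20.0
```

Request:
step_arm --pt "0.0015 -0.0001 0 0 0 0" --pt "0 0 0 0 0 0" --pt "0 0 0 0 0 0"

```text
time: 29.22
position: [0.548, 0.028, 0.2305]
tool_rot: [0.724, 0.69, -0.0, -0.0]
ft_force: [-1.8, -1.8, 5.1]
grip_width: 0.0094
grip_force: 20.0
```

Request:
step_arm --pt "0.0015 -0.0001 0 0 0 0" --pt "0 0 0 0 0 0"

```text
time: 29.48
position: [0.5486, 0.028, 0.2305]
tool_rot: [0.723, 0.69, -0.001, -0.001]
ft_force: [-4.0, -1.6, 8.3]
grip_width: 0.0097
grip_force: 20.0
```

Request:
step_arm --pt "0.001 0 0 0 0 0" --pt "0 0 0 0 0 0"

```text
time: 29.72
position: [0.5489, 0.028, 0.2305]
tool_rot: [0.723, 0.69, -0.002, -0.002]
ft_force: [-5.5, -2.7, 8.0]
grip_width: 0.0095
grip_force: 20.0
```

Request:
step_arm --pt "0.001 -0.0001 0 0 0 0" --pt "0 0 0 0 0 0"

```text
time: 29.98
position: [0.5493, 0.028, 0.2305]
tool_rot: [0.723, 0.691, -0.003, -0.003]
ft_force: [-7.8, -1.6, 10.8]
grip_width: 0.0101
grip_force: 20.0
```

Request:
step_arm --pt "0 0 0 0 0 0" --pt "0 0 0 0 0 0" --pt "0 0 0.04 0 0 0" --pt "0 0 0.05 0 0 0" --pt "-0.005 -0.03 0.01 0 0 10" --pt "-0.009 -0.045 0 0 0 10" --pt "-0.009 -0.045 0 0 0 10" --pt "-0.009 -0.045 0 0 0 10" --pt "-0.009 -0.045 0 0 0 10" --pt "-0.009 -0.045 0 0 0 10" --pt "-0.009 -0.045 0 0 0 10" --pt "-0.009 -0.045 0 0 0 10" --jaw 0.04

```text
time: 31.48
position: [0.4837, -0.3188, 0.33]
tool_rot: [0.108, 0.994, -0.0, 0.001]
ft_force: [1.2, -0.1, 0.5]
grip_width: 0.0396
grip_force: 0.0
```

Request:
step_arm --pt "-0.009 -0.045 0 0 0 10" --pt "-0.002 -0.009 0 0 0 0" --pt "0 0 0 0 0 0" --pt "0 0 0 0 0 0" --pt "0 0 0 0 0 0" --jaw 0.072

```text
time: 32.1
position: [0.473, -0.3696, 0.3302]
tool_rot: [0.023, 1.0, 0.0, -0.0]
ft_force: [-0.1, 0.3, -0.3]
grip_width: 0.071
grip_force: 0.0
```

```bash
python3 - <<'E'
from h import *
o=get_obs(); print(o["position"],o["tool_rot"],2*np.degrees(np.arctan2(o["tool_rot"][1],o["tool_rot"][0]))-90)
c=camera("wrist"); P=wcloud(c,o); cv2.imwrite("pics/w6.png",c["pixels"])
for l in ["vise","bracket"]:
  for r in cut_out(l,"wrist")[:2]: print(l,r["confidence"],r["extent"],rect(P[r["region"]]),rect(P[r["region"]&(P[...,2]>.043)]))
P=cloud(camera("top")); X,Y,Z=P[...,0],P[...,1],P[...,2]
m=(Z>.06)&(Z<.09)&(abs(X-.545)<.03)&(abs(Y-.03)<.04); print("tab",rect(P[m]))
for l in ["vblock","stepblock"]:
  for r in cut_out(l,"top")[:1]: print(l,r["confidence"],r["extent"],rect(P[r["region"]]))
E
```

```text
[ 0.47302134 -0.36958916  0.33022877] [ 2.28067763e-02  9.99739834e-01  3.07132704e-04 -1.47985887e-04] 87.38630917369295
vise 0.83 [276.9, 198.2, 59.9, 104.8] [ 474.6 -372.5   58.    98.6   86.9] [ 481.4 -372.1   50.    56.6   87.5]
bracket 0.81 [377.4, 182.9, 58.4, 99.8] [ 464.7 -270.2   55.9   98.6   87.3] [ 457.4 -272.2   13.3   83.8   87. ]
bracket 0.79 [442.2, 25.5, 95.3, 50.8] [ 293.7 -184.1   54.6  122.6    9.5] [ 288.9 -182.    41.7   12.9   62.4]
tab [547.5  29.5  32.9  10.8  87.3]
vblock 0.56 [132.6, 223.0, 46.4, 29.4] [435.2 333.3  95.6  42.8  73.8]
```

View pics/w6.png

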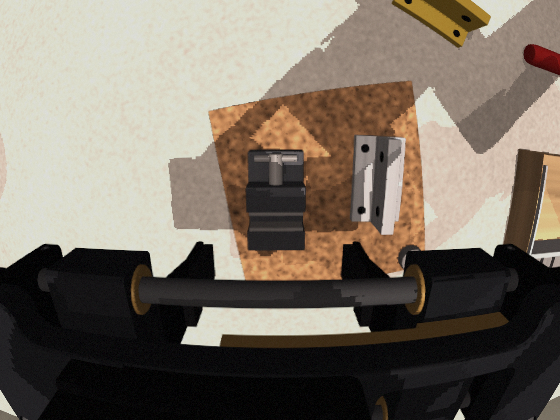

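Request:
step_arm --pt "-0.0037 -0.0013 -0.045 0 0 0" --pt "0 0 -0.045 0 0 0" --pt "0 0 -0.03 0 0 0" --pt "0 0 -0.012 0 0 0" --pt "0 0 -0.0045 0 0 0" --pt "0 0 0 0 0 0" --pt "0 0 0 0 0 0"

```text
time: 33.28
position: [0.4693, -0.3727, 0.195]
tool_rot: [0.024, 1.0, -0.001, 0.001]
ft_force: [-0.1, 0.3, -0.0]
grip_width: 0.0719
grip_force: 0.0
```

Request:
step_arm --pt "0 0 0 0 0 0" --pt "0 0 0 0 0 0" --pt "0 0 0 0 0 0" --pt "0 0 0 0 0 0" --pt "0 0 0 0 0 0" --jaw 0.04 --squeeze 30

```text
time: 33.9
position: [0.4689, -0.3717, 0.194]
tool_rot: [0.024, 1.0, 0.001, -0.0]
ft_force: [0.8, 3.8, 5.5]
grip_width: 0.05
grip_force: 30.0
```

```bash
python3 -c "
from h import *
o=get_obs(); print(o['position'],o['tool_rot'],2*np.degrees(np.arctan2(o['tool_rot'][1],o['tool_rot'][0]))-90)"
```

```text
[ 0.4689418  -0.37166665  0.19397983] [ 2.36862783e-02  9.99719141e-01  7.55277838e-04 -1.68265611e-04] 87.28549776279533
```

Request:
step_arm --pt "0 0 0.02 0 0 0" --pt "0 0 0.04 0 0 0" --pt "0 0 0.04 0 0 0" --pt "0.002 0.03 0 0 0 0" --pt "0.003 0.053 0 0 0 0" --pt "0.003 0.053 0 0 0 0" --pt "0.003 0.053 0 0 0 0" --pt "0.003 0.053 0 0 0 0" --pt "0.003 0.053 0 0 0 0" --pt "0.003 0.053 0 0 0 0" --pt "0.003 0.053 0 0 0 0" --pt "0.002 0.035 0 0 0 0"

```text
time: 35.4
position: [0.4934, 0.0655, 0.2939]
tool_rot: [0.023, 1.0, -0.0, -0.0]
ft_force: [0.4, 0.1, -7.6]
grip_width: 0.0498
grip_force: 30.0
```

Request:
step_arm --pt "0 0.023 0 0 0 0" --pt "0 0 -0.03 0 0 0" --pt "0 0 -0.03 0 0 0" --pt "0 0 -0.02 0 0 0" --pt "0 0 -0.01 0 0 0" --pt "0 0 -0.004 0 0 0" --pt "0 0 0 0 0 0" --pt "0 0 0 0 0 0" --pt "0 0 0 0 0 0"

```text
time: 36.52
position: [0.4941, 0.0867, 0.2003]
tool_rot: [0.024, 1.0, -0.0, 0.001]
ft_force: [-0.7, -0.2, -7.3]
grip_width: 0.0501
grip_force: 30.0
```

Request:
step_arm --pt "0 0.0007 -0.003 0 0 0" --pt "0 0 -0.001 0 0 0" --pt "0 0 0 0 0 0" --pt "0 0 0 0 0 0"

```text
time: 37.02
position: [0.4939, 0.0874, 0.196]
tool_rot: [0.024, 1.0, 0.0, 0.0]
ft_force: [-1.4, 0.9, -2.4]
grip_width: 0.0497
grip_force: 30.0
```

Request:
step_arm --pt "0 0 -0.0007 0 0 0" --pt "0 0 0 0 0 0" --pt "0 0 0 0 0 0"

```text
time: 37.4
position: [0.4938, 0.0874, 0.196]
tool_rot: [0.024, 1.0, 0.0, 0.0]
ft_force: [-2.7, 0.3, 5.8]
grip_width: 0.0499
grip_force: 30.0
```

Request:
step_arm --pt "0 0 0 0 0 0" --pt "0 0 0 0 0 0" --pt "0 0 0.03 0 0 0" --pt "0 0 0.05 0 0 0" --pt "0 0 0.04 0 0 0" --pt "-0.005 -0.04 0 0 0 0" --pt "-0.006 -0.06 0 0 0 0" --pt "-0.006 -0.06 0 0 0 0" --pt "-0.006 -0.06 0 0 0 0" --pt "-0.006 -0.06 0 0 0 0" --pt "-0.006 -0.06 0 0 0 0" --pt "-0.002 -0.0187 0 0 0 0" --jaw 0.072

```text
time: 38.9
position: [0.4568, -0.2752, 0.3152]
tool_rot: [0.026, 1.0, -0.001, 0.001]
ft_force: [0.0, 0.8, 0.4]
grip_width: 0.0719
grip_force: 0.0
```

Request:
step_arm --pt "0 0 0 0 0 0" --pt "0 0 -0.05 0 0 0" --pt "0 0 -0.04 0 0 0" --pt "0 0 -0.018 0 0 0" --pt "0 0 -0.007 0 0 0" --pt "0 0 0 0 0 0" --pt "0 0 0 0 0 0" --pt "0 0 0 0 0 0" --jaw 0.036

```text
time: 39.9
position: [0.4572, -0.2714, 0.201]
tool_rot: [0.023, 1.0, -0.001, 0.001]
ft_force: [0.4, -0.6, -0.8]
grip_width: 0.0361
grip_force: 0.0
```

Request:
step_arm --pt "0 0 0 0 0 0" --pt "0 0 0 0 0 0" --pt "0 0 0 0 0 0" --pt "0 0 0 0 0 0" --pt "0 0 0 0 0 0" --jaw 0.005

```text
time: 40.52
position: [0.4569, -0.2714, 0.2001]
tool_rot: [0.024, 1.0, -0.0, 0.0]
ft_force: [-0.4, -0.2, 1.0]
grip_width: 0.0118
grip_force: 30.0
```

Request:
step_arm --pt "0 0 0.02 0 0 0" --pt "0 0 0.04 0 0 0" --pt "0.002 0.015 0.04 0 0 0" --pt "0.005 0.05 0 0 0 0" --pt "0.007 0.05 0 0 0 0" --pt "0.007 0.05 0 0 0 0" --pt "0.005 0.05 0 0 0 0" --pt "0.003 0.03 0 0 0 0" --pt "0 0 -0.03 0 0 0" --pt "0 0 -0.035 0 0 0" --pt "0 0 -0.02 0 0 0" --pt "0 0 -0.008 0 0 0"

```text
time: 42.02
position: [0.4853, -0.0261, 0.2055]
tool_rot: [0.024, 1.0, 0.0, -0.002]
ft_force: [0.1, -0.8, -3.6]
grip_width: 0.012
grip_force: 30.0
```

Request:
step_arm --pt "0 0 -0.003 0 0 0" --pt "0 0 0 0 0 0" --pt "0 0 0 0 0 0" --pt "0 0 0 0 0 0"

```text
time: 42.52
position: [0.486, -0.0264, 0.2047]
tool_rot: [0.024, 1.0, -0.0, 0.001]
ft_force: [-0.0, -0.6, -3.9]
grip_width: 0.0116
grip_force: 30.0
```

Request:
step_arm --pt "0 0 -0.001 0 0 0" --pt "0 0 0 0 0 0" --pt "0 0 0 0 0 0"

```text
time: 42.9
position: [0.4859, -0.0263, 0.203]
tool_rot: [0.024, 1.0, 0.0, -0.0]
ft_force: [0.4, 0.5, -2.4]
grip_width: 0.0117
grip_force: 30.0
```

Request:
step_arm --pt "0 0 -0.001 0 0 0" --pt "0 0 0 0 0 0" --pt "0 0 0 0 0 0"

```text
time: 43.28
position: [0.4859, -0.0263, 0.2021]
tool_rot: [0.024, 1.0, -0.0, 0.0]
ft_force: [0.3, 1.4, -2.6]
grip_width: 0.0116
grip_force: 30.0
```

Request:
step_arm --pt "0 0 -0.0007 0 0 0" --pt "0 0 0 0 0 0" --pt "0 0 0 0 0 0"

```text
time: 43.65
position: [0.4859, -0.0263, 0.2021]
tool_rot: [0.024, 1.0, -0.0, 0.0]
ft_force: [-1.8, 0.8, 5.4]
grip_width: 0.0115
grip_force: 30.0
```

Seated. Next I'll release, retreat to the first viewing pose (0.50, 0.03, 0.405) and compare.

Request:
step_arm --pt "0 0 0 0 0 0" --pt "0 0 0 0 0 0" --pt "0 0 0.04 0 0 0" --pt "0 0 0.06 0 0 0" --pt "0.004 0.02 0.06 0 0 0" --pt "0.005 0.02 0.042 0 0 -1.1" --pt "0.005 0.0167 0 0 0 0" --pt "0 0 0 0 0 0" --pt "0 0 0 0 0 0" --pt "0 0 0 0 0 0" --jaw 0.036

```text
time: 44.9
position: [0.4995, 0.0296, 0.4011]
tool_rot: [0.034, 0.999, 0.0, -0.002]
ft_force: [0.3, -0.1, 0.0]
grip_width: 0.0361
grip_force: 0.0
```

```bash
python3 - <<'E'
from h import *
o=get_obs(); print(o["position"])
c=camera("wrist"); P=wcloud(c,o); cv2.imwrite("pics/w7.png",c["pixels"]); P0=np.load("w1.npy")
for l in ["vise","bracket"]:
  r=cut_out(l,"wrist")[0]; m=r["region"]; m0=np.load(f"m_{l}.npy")
  er=lambda m:cv2.erode(m.astype(np.uint8),np.ones((3,3)))>0
  print(l,r["confidence"],"now",rect(P[er(m)]),rect(P[m&(P[...,2]>.045)]),"was",rect(P0[er(m0)]),rect(P0[m0&(P0[...,2]>.045)]))
  for n,p in (("was",P0[m0&(P0[...,2]>.045)]),("now",P[m&(P[...,2]>.045)])): print(n,np.nanmean(p,0).round(4))
for n,Q in (("was",P0),("now",P)):
  X,Y,Z=Q[...,0],Q[...,1],Q[...,2]; m=(Z>.068)&(Z<.085)&(abs(X-.545)<.02)&(abs(Y-.03)<.03); print(n,"tab",rect(Q[m]))
P=cloud(camera("top"))
for l in ["vblock","stepblock","vise","bracket"]:
  for r in cut_out(l,"top")[:3]: print(l,round(r["confidence"],2),np.round(r["extent"],1),rect(P[r["region"]]))
E
```

```text
[0.49954155 0.02956809 0.40107903]
vise 0.84 now [493.2  88.9  53.6  84.6  87.2] [506.7  86.4  49.6  57.8  88.4] was [493.   87.2  48.9  83.4  87.6] [506.7  87.1  49.8  57.7  87.9]
was [0.5054 0.0865 0.0504]
now [0.5052 0.0859 0.0505]
bracket 0.8 now [613.  262.2  22.1  17.7  26.3] [545.  176.1 247.6   9.1  51.5] was [485.9 -24.7  48.5  83.6  85.4] [486.4 -24.4  12.7  84.6  85.8]
was [ 0.4842 -0.024   0.0531]
now [0.5872 0.2313 0.1007]
was tab [544.4  28.2  34.   10.7  87.2]
now tab [547.2  28.   33.8   9.   85.7]
vblock 0.82 [131.1 223.3  45.3  26.4] [433.7 330.7  90.4  42.   75.8]
vblock 0.37 [275.9 179.2 123.2 104.3] [534.2  31.5 255.8 246.7  87. ]
vise 0.57 [244.7 205.7  29.6  24.7] [447.7  75.4 102.4  57.6  22.5]
bracket 0.87 [178.  129.8  44.   35.3] [636.9 244.3  53.1  92.6  21.8]
bracket 0.78 [300.6 209.4  16.1  19.2] [467.4 -30.8  36.5  46.9  89.7]
bracket 0.65 [379.7 297.9  48.6  40.2] [ 277.9 -198.5   84.    50.4   61.4]
```

View pics/w7.png

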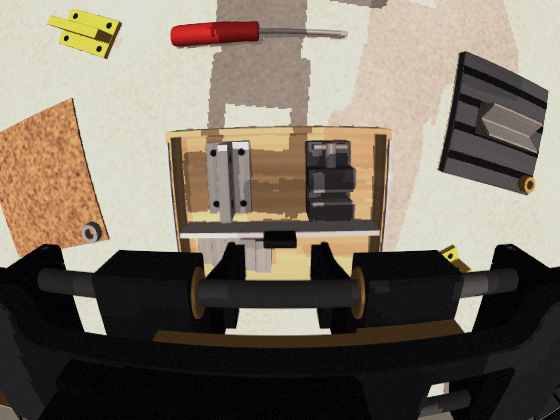

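```bash
python3 - <<'E'
from h import *
o=get_obs(); c=camera("wrist"); P=wcloud(c,o); print(o["position"])
for n,Q in (("was",np.load("w1.npy")),("now",P)):
  X,Y,Z=Q[...,0],Q[...,1],Q[...,2]
  m=(Z>.045)&(Z<.06)&(abs(X-.485)<.048)&(abs(Y+.025)<.03); print(n,"web",rect(Q[m]),np.nanmean(Q[m],0).round(4))
  m=(Z>.012)&(Z<.06)&(abs(X-.485)<.048)&(abs(Y+.025)<.03); print(n,"all",rect(Q[m]),np.nanmean(Q[m],0).round(4))
  m=(Z>.045)&(Z<.06)&(abs(X-.5)<.05)&(abs(Y-.087)<.035); print(n,"vise",rect(Q[m]),np.nanmean(Q[m],0).round(4))
  m=(Z>.042)&(Z<.058)&(abs(X-.49)<.04)&(abs(Y+.09)<.02); print(n,"wall-y",np.nanmean(Q[m],0).round(4))
E
```

```text
[0.49984585 0.029946   0.40249228]
was web [486.4 -24.4  12.7  84.6  85.8] [ 0.4842 -0.024   0.0531]
was all [486.3 -25.2  50.4  84.9  86. ] [ 0.4852 -0.0226  0.0289]
was vise [513.9  87.3  69.9  72.2  89.3] [0.5113 0.0864 0.05  ]
was wall-y [ 0.4888 -0.0859  0.0479]
now web [486.5 -26.4  12.9  84.5  87.9] [ 0.4847 -0.026   0.0531]
now all [486.6 -26.8  50.8  84.5  86.8] [ 0.4854 -0.0243  0.0291]
now vise [513.7  87.1  69.4  72.7  89.7] [0.5083 0.0855 0.0502]
now wall-y [ 0.4889 -0.0859  0.0478]
```

The vise is back within 1 mm. The bracket sits about 1.8 mm off to -y, so I'll nudge it back.

Request:
step_arm --pt "-0.007 -0.03 -0.04 0 0 1.1" --pt "-0.007 -0.0267 -0.06 0 0 0" --pt "0 0 -0.05 0 0 0" --pt "0 0 -0.035 0 0 0" --pt "0 0 -0.0165 0 0 0" --pt "0 0 0 0 0 0" --pt "0 0 0 0 0 0" --pt "0 0 0 0 0 0"

```text
time: 46.35
position: [0.4866, -0.0252, 0.2053]
tool_rot: [0.023, 1.0, -0.0, 0.001]
ft_force: [-0.1, 0.1, -0.1]
grip_width: 0.036
grip_force: 0.0
```

Request:
step_arm --pt "0 0 0 0 0 0" --pt "0 0 0 0 0 0" --pt "0 0 0 0 0 0" --pt "0 0 0 0 0 0" --pt "0 0 0 0 0 0" --pt "0 0 0.004 0 0 0" --pt "0 0.0018 0 0 0 0" --pt "0 0 0 0 0 0" --pt "0 0 -0.003 0 0 0" --pt "0 0 0 0 0 0" --pt "0 0 -0.0012 0 0 0" --pt "0 0 0 0 0 0" --jaw 0.005

```text
time: 47.85
position: [0.4861, -0.0233, 0.2045]
tool_rot: [0.024, 1.0, -0.0, 0.0]
ft_force: [-1.1, 0.0, 2.4]
grip_width: 0.0119
grip_force: 30.0
```

Request:
step_arm --pt "0 0 0.004 0 0 0" --pt "0 -0.0011 0 0 0 0" --pt "0 0 0 0 0 0" --pt "0 0 -0.003 0 0 0" --pt "0 0 0 0 0 0" --pt "0 0 -0.0012 0 0 0" --pt "0 0 0 0 0 0" --pt "0 0 0 0 0 0"

```text
time: 48.85
position: [0.4861, -0.0244, 0.2045]
tool_rot: [0.023, 1.0, -0.0, 0.0]
ft_force: [-1.1, 0.2, 6.2]
grip_width: 0.012
grip_force: 30.0
```

Request:
step_arm --pt "0 0 0 0 0 0" --pt "0 0 0 0 0 0" --pt "0 0 0.04 0 0 0" --pt "0 0 0.06 0 0 0" --pt "0.004 0.02 0.06 0 0 0" --pt "0.005 0.02 0.042 0 0 -1.1" --pt "0.005 0.015 0 0 0 0" --pt "0 0 0 0 0 0" --pt "0 0 0 0 0 0" --pt "0 0 0 0 0 0" --jaw 0.036

```text
time: 50.1
position: [0.4999, 0.0297, 0.4036]
tool_rot: [0.033, 0.999, 0.0, -0.002]
ft_force: [-0.2, -0.5, -0.2]
grip_width: 0.0362
grip_force: 0.0
```

```bash
python3 - <<'E'
from h import *
camera("top"); camera("top")
o=get_obs(); c=camera("wrist"); P=wcloud(c,o); print(o["position"],o["time"])
for n,Q in (("was",np.load("w1.npy")),("now",P)):
  X,Y,Z=Q[...,0],Q[...,1],Q[...,2]
  m=(Z>.045)&(Z<.06)&(abs(X-.485)<.048)&(abs(Y+.025)<.03); print(n,"web",rect(Q[m]),np.nanmean(Q[m],0).round(4))
  m=(Z>.012)&(Z<.06)&(abs(X-.485)<.048)&(abs(Y+.025)<.03); print(n,"all",rect(Q[m]),np.nanmean(Q[m],0).round(4))
  m=(Z>.042)&(Z<.058)&(abs(X-.49)<.04)&(abs(Y+.09)<.02); print(n,"wall-y",np.nanmean(Q[m],0).round(4))
  m=(Z>.068)&(Z<.085)&(abs(X-.545)<.02)&(abs(Y-.03)<.03); print(n,"tab",rect(Q[m]))
E
```

```text
[0.50003528 0.02973375 0.40404593] 50.2
was web [486.4 -24.4  12.7  84.6  85.8] [ 0.4842 -0.024   0.0531]
was all [486.3 -25.2  50.4  84.9  86. ] [ 0.4852 -0.0226  0.0289]
was wall-y [ 0.4888 -0.0859  0.0479]
was tab [544.4  28.2  34.   10.7  87.2]
now web [486.4 -24.4  12.7  84.9  87.8] [ 0.4843 -0.024   0.0531]
now all [486.4 -25.   50.2  85.1  87.5] [ 0.4852 -0.0224  0.0289]
now wall-y [ 0.4889 -0.0859  0.0479]
now tab [546.9  28.2  34.1   9.4  85.4]
```

```bash
python3 -c "
from rig import hand_in; print(hand_in())"
```

```text
the job is handed in; nothing more can be done
None
```

The job is handed in at about 50 s: the V-block is upright within about 1.5 mm of the plate's centre with its groove along the slots, the divider is back at its stop, the vise and bracket are square in the tote within about 1 mm of where they stood, and the step block was not touched.

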